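# Sort the offcuts and the chuck key at the drill station

### The job

Tidy up the drill stand: put the two aluminium blocks in the partitioned tray, one in each bay, the two round steel slugs in the round dish, and the chuck key flat in the plain rectangular tray. Blocks and slugs must end up standing upright as they stand now, everything resting on the floor of its tray or dish and none on a rim. Leave the brush and the magnet wand where they lie.

Things in the scene. Friction and masses are not known exactly. Their poses are not given: they have to be found in the camera images.
- long_block_center (a point): the longer of two aluminium offcut blocks, 56 x 32 x 44 mm (x, y, z), 0.21 kg, standing on its 56 x 32 face with z up; the point is its centre, 22 mm above its underside
- short_block_center (a point): the shorter aluminium offcut block, 40 x 32 x 44 mm (x, y, z), 0.15 kg, standing on its 40 x 32 face with z up; the point is its centre, 22 mm above its underside
- tall_slug_center (a point): the taller of two round steel bar slugs, 32 mm diameter, 44 mm high, 0.28 kg, standing on end with z up; the point is its centre, 22 mm above its underside
- low_slug_center (a point): the lower round steel bar slug, 32 mm diameter, 32 mm high, 0.20 kg, standing on end with z up; the point is its centre, 16 mm above its underside
- chuck_key_center (a point): steel drill chuck key, T-shaped, lying flat, 0.22 kg, 96 mm long (x) and 70 mm over its cross-bar (y), 18 mm high. The point is the middle of its length, on the shaft axis 9 mm above its underside, near its balance point. x runs along the shaft to the toothed head (18 mm diameter, from x = +30 to +44 mm, tip at +48); the 13 mm diameter shaft is bare from x = -30 to +30 mm; the cross-bar, 9 mm thick with 18 mm balls at its ends, lies along y at x = -39 mm
- bay_tray: low rectangular dark sheet-steel tray with a partition that halves it into two equal bays, for the aluminium blocks; fixed to the stand. 84 mm (x) by 132 mm (y) outside, walls 4 mm thick, floor 4 mm thick, rim 16 mm above the stand. The partition, 4 mm thick and as high as the rim, runs along x at y = 0; each bay is 76 mm (x) by 60 mm (y) inside, centred at y = +32 and y = -32 mm. The origin is the centre of its underside, z up
- key_tray: low plain rectangular dark sheet-steel tray with no partition, for the chuck key; fixed to the stand. 100 mm (x) by 136 mm (y) outside, 92 by 128 mm inside, walls and floor 4 mm thick, rim 16 mm above the stand. The key fits in flat with its shaft along the tray's long direction (y), either way round. The origin is the centre of its underside, z up
- dish: low round dark steel dish for the steel slugs; fixed to the stand. 136 mm outside diameter, flat floor about 124 mm across and 4 mm thick, rim 16 mm above the stand. The origin is the centre of its underside, z up
- brush_center (a point): bystander: stiff bristle bench brush with a wooden handle, lying bristles down along its x axis, 280 mm long (x from -150 to +130 mm), 36 mm wide, 44 mm high; the point is 25 mm above the stand
- wand_center (a point): bystander: magnet sweeper wand lying along its x axis, 340 mm long (x from -160 to +180 mm) with a 90 mm wide, 28 mm high head at the +x end; the point is 14 mm above the stand
Things that resemble listed ones, but are neither listed nor needed, are in the scene too. What is shaped like the part that bears long_block_center but black is not meant.

How it is judged:
By the outcome, as a careful person would: the job done as asked, in the order asked, and still so for the second after the job is handed in, with the robot touching nothing.
It also fails if it takes over 122 s, if anything falls off the work surface, if the arm or the gripper's body presses on something with over 40 N, if the wrist force passes 120 N, or if a joint passes its speed limit or range.

### The arm

A 7-joint arm with a two-finger parallel gripper is mounted at the origin on the work surface. World frame = base frame: x ahead of the robot, y to its left, z up, the work surface at z = 0. Lengths are in m, angles in rad, forces in N, time in s.
With the tool pointing down it reaches from about 0.4 to 0.85 m from the base axis. Payload 4.5 kg.
Tool frame: the origin (TCP) lies at the very end of the fingers, on their centre line; the grasp point (between the pads) lies 19 mm behind it; z points along the fingers, y is the line along which they close (so a half turn about z gives the same grasp; the last joint's range is limited). The gripper opens to 88 mm and grips with 3 to 60 N. Pads are 18 mm wide; open, the fingers measure 123 mm over their backs; the gripper's body (75 mm by 187 mm) begins 45 mm behind the grasp point.
Start: joints at [0.034, 0.689, -0.195, 1.565, 0.157, 0.902, -0.215], TCP at [0.625, 0, 0.239] pointing down, gripper open.
Joint ranges: [-3.01, 3.01], [-0.46, 2.08], [-1.47, 1.51], [0.13, 2.56], [-1, 4.14], [0.04, 2.09], [-2.66, 2.66]. Speed limits (rad/s): [2.57, 2.57, 3.14, 3.14, 3.14, 3.14, 3.14].

### API

Orientations are given as a unit quaternion [x, y, z, w].
In Python, from plant import r gives the robot as it stands. The module is installed in compiled form; this text tells all that it offers.
- The arm moves only by the tool step_arm, never from a script. Its argument "increments" is a list of rows, each a list of 2 entries, a list of its own where there are three numbers: the shift along the world's x, y, z in cm, then the turn, a rotation vector about the world's x, y, z in degrees. A call has exactly 10 rows; each row shifts and turns the commanded pose from where the row before left it; what a row does not reach is not made up. A row lasts 1/10 s, in which the tool goes at most 50 mm and 8.59 degrees, less where a joint would pass 70% of its speed; a pose out of reach is approached as far as the arm can. A call is refused whole if a number of a shift passes 5 or a number of a turn 8.59, either way. A call with a gripper value outside its range is refused whole. "fingers" is the opening, from 0 (shut) to 1 (fully open), set as the call begins (left out, the last holds). The fingers move at their own pace and stop on an object; "grip_force" is the grip in N (left out, the last holds). Time passes only in rows, so rows that do not move let the fingers close, or fill a call up. It gives the time, the measured TCP pose, the force, the opening and the grip force at its end, in the units of the state.
- r.get_state(): the state, without advancing time (a new reading comes with each control period).
- r.snapshot(name): name is "scene" or "side" or "wrist"; returns (picture, depth): 400x640x3 uint8, red, green, blue; 400x640 float32, m along the optical axis (not along the pixel's ray), 0 where there is no reading.
- r.calibration(name): a dict with "fov_y" (degrees; the focal length in pixels is half the picture's height over the tangent of half this angle, whatever the lens; pixels are square), "cx", "cy" (the principal point, pixels), "R" (3x3) and "t" (3): a world point X has camera coordinates R X + t. Camera axes: x right, y down, z forward; pixel columns grow to the right and rows downward; lengths in m; the calibration is good to about 2 mm. A picture is of the moment at which its call begins: read the wrist's pose just before it. calibration takes no time and is no camera call; for the wrist camera it gives the pose at the moment of the call.
- r.finish_job(): hands the job in; it is judged then, once.
The state is a dict: "clock": time; "q": joint angles; "qd": joint speeds; "joint_torque": joint torques, N m; "tool_pos": TCP position; "eef_rot": TCP orientation; "contact_force": force on the tool from outside, world axes, zero at the start; "moment": the same for the moment, N m; "opening": opening from 0.0 (shut) to 1.0 (fully open); "finger_force": force on a finger pad.
Only numpy, scipy, OpenCV 4.12 (cv2) and the standard library are available. Lean on these libraries where they do the work, as an engineer would, in place of code of your own. Each camera call takes 0.05 s, during which the arm holds its last target. There are 200 camera calls.

## Working session

There is one attempt and no reset: what is moved stays moved. The work goes in short steps, Python scripts to look and compute and a tool call to move; the robot and the scene stay as the last step left them, time stands still between calls to the robot, and variables do not carry over. Pictures are saved under pics/ and viewed, at most 14 in all, crops included, and the job is handed in when it is done.

Besides the shell and the picture viewer there is one more tool, called after ">>>" as name(argument=value, ...), one argument or row to a line, values as JSON. step_arm: Moves the arm, as the interface text tells. Its arguments: {"type":"object","properties":{"increments":{"type":"array","items":{"type":"array"}},"fingers":{"type":"number"},"grip_force":{"type":"number"}},"required":["increments"]}

```bash
mkdir -p pics; ls; cat > h.py <<'E'
from plant import r
import numpy as np, cv2
def snap(n,f=None):
    c=r.calibration(n); p,d=r.snapshot(n)
    np.savez('/tmp/%s.npz'%n,p=p,d=d,**{k:np.array(c[k]) for k in('R','t','cx','cy','fov_y')})
    if f: cv2.imwrite('pics/'+f,p[:,:,::-1])
    return p,d,c
def load(n):
    z=np.load('/tmp/%s.npz'%n); return z['p'],z['d'],z
def ray(c,u,v,z):
    f=200/np.tan(np.radians(float(c['fov_y']))/2)
    R=np.array(c['R']);t=np.array(c['t'])
    o=-R.T@t; d=R.T@np.array([(u-c['cx'])/f,(v-c['cy'])/f,1.])
    return o+d*(z-o[2])/d[2]
def cloud(d,c):
    f=200/np.tan(np.radians(float(c['fov_y']))/2)
    v,u=np.mgrid[:400,:640]
    P=np.stack([(u-c['cx'])/f*d,(v-c['cy'])/f*d,d],-1)
    return (P-np.array(c['t']))@np.array(c['R'])
E
python3 - <<'E'
from h import *
for n in('scene','side','wrist'):
    p,d,c=snap(n,n+'0.png'); print(n,c['fov_y'],c['cx'],c['cy'],-np.array(c['R']).T@np.array(c['t']))
print(r.get_state())
E
```

```text
pics
scene 48.772574061801244 328.2674011564703 203.04651337066994 [ 1.12841462 -0.27118066  0.90893711]
side 48.223873632644526 313.7721419752546 201.1240683464557 [ 0.15374638 -0.87225453  0.73705698]
wrist 71.67732350691253 314.8480865080281 198.4807677647056 [0.62452974 0.08367579 0.38450475]
{'clock': 0.15, 'q': array([ 0.03380714,  0.68974026, -0.19454851,  1.56604113,  0.15733601,
        0.90249199, -0.2150726 ]), 'qd': array([ 9.06267476e-04, -3.31569074e-03,  1.12701683e-04, -3.61139284e-03,
       -7.97568662e-05,  2.56058574e-03, -1.27267569e-03]), 'joint_torque': array([-1.46674727e-03, -5.27863634e+01, -1.26819178e+00, -1.53587687e+01,
       -5.24473807e-02,  3.92338901e-03,  1.12435155e-04]), 'tool_pos': array([ 6.24558945e-01, -3.57344512e-05,  2.38143738e-01]), 'eef_rot': array([ 7.07065492e-01,  7.07147775e-01, -4.92589697e-04, -4.13900135e-04]), 'contact_force': array([-0.5283368 , -0.16551635,  0.80316431]), 'moment': array([-0.04636999, -0.04788275, -0.02106336]), 'finger_force': 0.0, 'opening': 0.9978010795701355}
```

View pics/scene0.png

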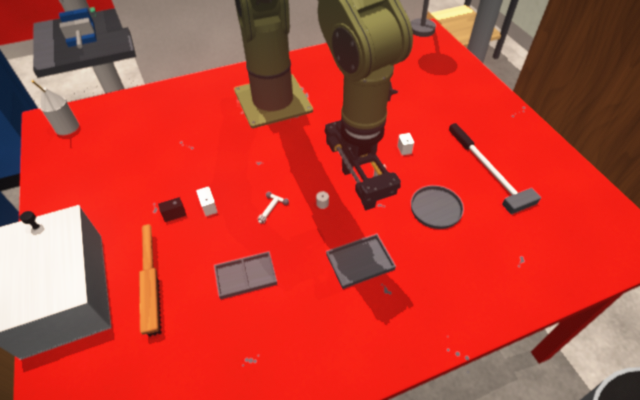

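View pics/side0.png

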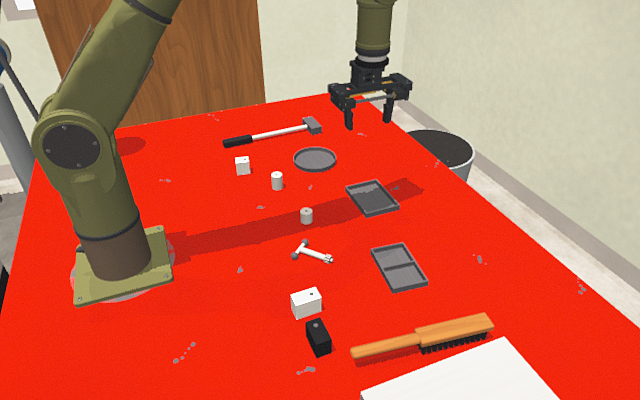

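Scene view: long block at (206,200), the black decoy at (172,208), key at (270,206), low slug at (322,200), short block at (406,143), and the trays and dish at (246,274), (361,261) and (437,207). In the side view the tall slug is at (277,180) and the low slug at (306,215).

```bash
cat > m.py <<'E'
from h import *
def comps(n):
    p,d,c=load(n); P=cloud(d,c); hsv=cv2.cvtColor(p,cv2.COLOR_RGB2HSV)
    red=((hsv[...,0]<8)|(hsv[...,0]>172))&(hsv[...,1]>150)
    ok=(d>0)&~red&(P[...,0]>.3)&(P[...,0]<.95)&(abs(P[...,1])<.6)&(P[...,2]<.1)
    k,l,s,ce=cv2.connectedComponentsWithStats(ok.astype(np.uint8))
    for i in range(1,k):
        if s[i,4]<60: continue
        m=l==i; q=P[m]; zt=np.percentile(q[:,2],95)
        top=q[abs(q[:,2]-zt)<.004]
        r1=cv2.minAreaRect((top[:,:2]*1000).astype(np.float32))
        r2=cv2.minAreaRect((q[:,:2]*1000).astype(np.float32))
        f=lambda r:(np.round(r[0],1),np.round(r[1],1),round(r[2],1))
        print(n,np.round(ce[i]),s[i,4],'zt %.3f'%zt,'TOP',*f(r1),'ALL',*f(r2),'val',int(hsv[m][:,2].mean()))
if __name__=='__main__':
    for n in('scene','side','wrist'): comps(n)
E
python3 m.py
```

```text
scene [502. 180.] 1140 zt 0.028 TOP [509.5 456.4] [332.3  90.1] 3.3 ALL [513.4 480.8] [ 97.4 337. ] 84.7 val 143
scene [405. 144.] 280 zt 0.045 TOP [361.4 283.7] [32.6 41.9] 79.8 ALL [340.5 299.4] [ 46.9 104.3] 55.5 val 202
scene [207. 201.] 368 zt 0.045 TOP [ 352.6 -289.7] [55.9 31.5] 1.4 ALL [ 342.2 -290.5] [80.5 37.6] 0.8 val 222
scene [437. 207.] 1748 zt 0.015 TOP [583.  254.7] [130.9 133.2] 57.3 ALL [583.  254.9] [131.2 133.3] 59.6 val 119
scene [322. 199.] 191 zt 0.033 TOP [457.8 -12.2] [30.7 29.1] 1.4 ALL [442.8  -7.4] [32.2 63.1] 67.7 val 175
scene [271. 206.] 286 zt 0.017 TOP [ 424.8 -147.1] [64.3 87.4] 38.7 ALL [ 412.9 -148.6] [ 66.2 100.2] 24.0 val 209
scene [ 95. 286.] 2073 zt 0.095 TOP [ 475.6 -559.1] [ 41.2 257.3] 80.8 ALL [ 474.7 -558.9] [ 41.8 260.2] 80.8 val 79
scene [148. 287.] 1561 zt 0.045 TOP [ 522.5 -456.9] [ 34.4 276.1] 82.6 ALL [ 502.8 -463.3] [ 51.4 316.4] 83.2 val 222
scene [360. 260.] 2239 zt 0.015 TOP [653.7   5.2] [136.8 103.2] 89.4 ALL [648.6   5.5] [137.2 113.4] 89.4 val 95
scene [244. 275.] 1959 zt 0.016 TOP [ 587.5 -256.9] [130.9  86.2] 84.1 ALL [ 581
[... 1899 characters left out ...]
1.1] [12.8 15.9] 25.9 val 138
wrist [337. 162.] 7466 zt 0.017 TOP [652.4   6.9] [135.9 100.1] 89.7 ALL [653.8   6.8] [135.8 105.3] 89.8 val 107
wrist [403. 146.] 102 zt 0.002 TOP [743.9  29.5] [25.3 12.8] 15.1 ALL [743.9  29.5] [25.3 12.8] 15.1 val 106
wrist [191. 178.] 687 zt 0.034 TOP [453.9  -9. ] [30.1 31.7] 88.3 ALL [446.9 -15.1] [50.3 31.6] 37.3 val 155
wrist [172. 249.] 642 zt 0.018 TOP [ 399.9 -124.6] [55.3 62.6] 8.2 ALL [ 411.8 -129.1] [65.8 56.9] 40.6 val 169
wrist [294. 292.] 1009 zt 0.017 TOP [ 590.2 -199.4] [84.9 28.7] 0.1 ALL [ 591.6 -206.7] [38.2 86.9] 85.6 val 104
wrist [291. 342.] 1132 zt 0.017 TOP [ 580.9 -296. ] [52.1 84.6] 85.4 ALL [ 581.7 -306. ] [68.4 88.8] 88.0 val 112
```

View pics/wrist0.png

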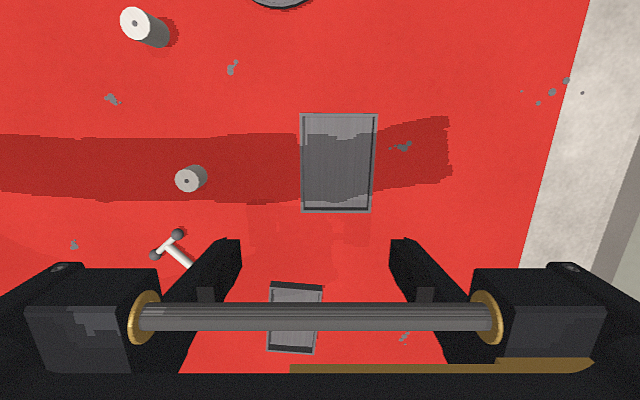

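The wrist view shows the tall slug at (135,22), the low slug at (190,180), the key's cross-bar at (167,245), the key tray at (338,162) and the bay tray at (294,316). The fingers close along world x, so I'll start with the long block.

>>> step_arm(
  increments=[
    [[-2.73, -2.9, -1.2], [0, 0, 0]],
    [[-2.73, -2.9, -1.2], [0, 0, 0]],
    [[-2.73, -2.9, -1.2], [0, 0, 0]],
    [[-2.73, -2.9, -1.2], [0, 0, 0]],
    [[-2.73, -2.9, -1.2], [0, 0, 0]],
    [[-2.73, -2.9, -1.2], [0, 0, 0]],
    [[-2.73, -2.9, -1.2], [0, 0, 0]],
    [[-2.73, -2.9, -1.2], [0, 0, 0]],
    [[-2.73, -2.9, -1.2], [0, 0, 0]],
    [[-2.73, -2.9, -1.2], [0, 0, 1]],
  ],
  fingers=1,
  grip_force=25,
)

```text
clock: 1.15
tool_pos: [0.3511, -0.291, 0.1183]
eef_rot: [0.701, 0.713, 0.0, 0.0]
contact_force: [0.1, -1.0, 0.5]
opening: 1.001
finger_force: 0.0
```

```bash
python3 - <<'E'
from h import *
snap('wrist','w1.png'); snap('scene')
import m
m.comps('wrist'); print(r.get_state()['tool_pos'])
E
```

```text
wrist [354.   8.] 396 zt 0.019 TOP [ 378.4 -135.6] [10.6 14.6] 89.8 ALL [ 379.7 -135.4] [19.8 12.6] 1.5 val 77
wrist [418.  39.] 1861 zt 0.019 TOP [ 429.9 -152.5] [17.  68.5] 40.6 ALL [ 433.2 -151.8] [25.5 78.4] 39.9 val 170
wrist [570. 158.] 14891 zt 0.016 TOP [ 585.9 -255.8] [132.6  87. ] 83.9 ALL [ 595.1 -258. ] [140.7 105.6] 84.1 val 112
wrist [315. 200.] 3126 zt 0.045 TOP [ 350.  -288.2] [56.  32.3] 1.3 ALL [ 351.7 -295.3] [49.7 67.4] 87.6 val 191
wrist [305. 274.] 1783 zt 0.045 TOP [ 342.2 -366.5] [30.6 38.8] 1.3 ALL [ 342.2 -366.4] [30.8 38.8] 0.8 val 37
wrist [391. 346.] 2126 zt 0.044 TOP [ 436.6 -447.1] [ 21.6 113.5] 83.7 ALL [ 436.2 -446.6] [ 22.8 114.5] 83.2 val 184
[ 0.34599173 -0.29378559  0.11741317]
```

View pics/w1.png

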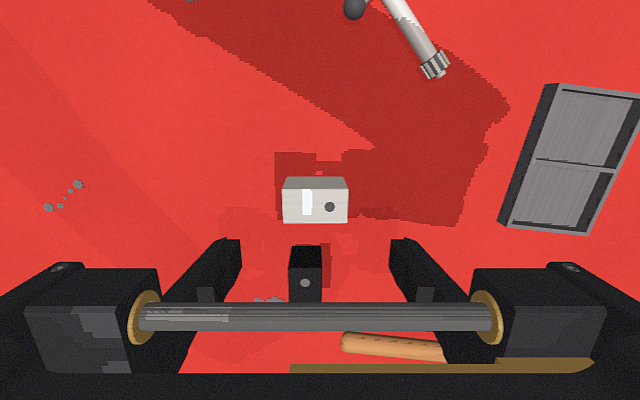

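The wrist view shows the long block at (315,200), the black decoy at (305,275) and the key head at (435,65). The pose kept drifting after the move, so I'll end moves with still rows.

>>> step_arm(
  increments=[
    [[0.25, 0.25, -1], [0, 0, 0]],
    [[0.25, 0.25, -2], [0, 0, 0]],
    [[0, 0, -2], [0, 0, 0]],
    [[0, 0, -1], [0, 0, 0]],
    [[0, 0, 0], [0, 0, 0]],
    [[0, 0, 0], [0, 0, 0]],
    [[0, 0, 0], [0, 0, 0]],
    [[0, 0, 0], [0, 0, 0]],
    [[0, 0, 0], [0, 0, 0]],
    [[0, 0, 0], [0, 0, 0]],
  ],
)

```text
clock: 2.25
tool_pos: [0.3571, -0.2852, 0.0591]
eef_rot: [0.701, 0.713, 0.0, 0.0]
contact_force: [-0.0, 0.1, -0.7]
opening: 1.001
finger_force: 0.0
```

```bash
python3 - <<'E'
from h import *
snap('wrist')
import m
m.comps('wrist'); s=r.get_state();print(s['tool_pos'],s['eef_rot'],s['qd'])
E
```

```text
wrist [448.  39.] 2564 zt 0.019 TOP [ 436.2 -158.3] [17.5 51.7] 37.3 ALL [ 439.1 -158.2] [26.6 63.9] 41.3 val 154
wrist [600. 191.] 13751 zt 0.016 TOP [ 581.8 -255.3] [133.3  79.6] 85.0 ALL [ 589.7 -258.7] [143.5  95.8] 84.0 val 105
wrist [305. 235.] 5428 zt 0.045 TOP [ 350.1 -288. ] [56.  32.4] 1.2 ALL [ 348.8 -301. ] [71.6 59.5] 1.7 val 180
wrist [220. 265.] 1795 zt 0.098 TOP [ 309.5 -280.6] [ 9.7 20.9] 34.1 ALL [ 310.1 -282. ] [10.6 23.3] 30.2 val 30
wrist [412. 265.] 1949 zt 0.098 TOP [ 405.4 -277.3] [21.7 10.6] 44.3 ALL [ 423.  -288.1] [23.6 52.5] 68.3 val 31
wrist [296. 293.] 637 zt 0.024 TOP [ 342.1 -347.9] [29.6  2.1] 0.1 ALL [ 343.7 -348.7] [10.1 32.4] 73.6 val 21
wrist [293. 349.] 1464 zt 0.045 TOP [ 342.2 -377.7] [30.4 42.3] 0.8 ALL [ 342.2 -377.7] [30.4 42.3] 0.8 val 48
wrist [263. 347.] 125 zt 0.002 TOP [ 309.1 -420.4] [ 9.8 16.8] 59.5 ALL [ 309.1 -420.4] [ 9.8 16.8] 59.5 val 131
[ 0.35708553 -0.28513904  0.05899587] [7.00996475e-01 7.13164681e-01 8.82928486e-05 2.68417879e-04] [ 3.73297559e-05  2.18261393e-03  5.05732688e-04 -4.02340660e-04
  1.84958643e-04 -2.60673353e-04  2.53621744e-04]
```

>>> step_arm(
  increments=[
    [[-0.32, -0.15, 0], [0, 0, 0]],
    [[-0.32, -0.15, -0.5], [0, 0, 0]],
    [[0, 0, -1], [0, 0, 0]],
    [[0, 0, -1], [0, 0, 0]],
    [[0, 0, -1], [0, 0, 0]],
    [[0, 0, -0.4], [0, 0, 0]],
    [[0, 0, 0], [0, 0, 0]],
    [[0, 0, 0], [0, 0, 0]],
    [[0, 0, 0], [0, 0, 0]],
    [[0, 0, 0], [0, 0, 0]],
  ],
)

```text
clock: 3.3
tool_pos: [0.3516, -0.2888, 0.022]
eef_rot: [0.701, 0.713, -0.0, -0.001]
contact_force: [-0.1, 0.8, 0.2]
opening: 1.006
finger_force: 0.0
```

>>> step_arm(
  increments=[
    [[0, 0, 0], [0, 0, 0]],
    [[0, 0, 0], [0, 0, 0]],
    [[0, 0, 0], [0, 0, 0]],
    [[0, 0, 0], [0, 0, 0]],
    [[0, 0, 0], [0, 0, 0]],
    [[0, 0, 0], [0, 0, 0]],
    [[0, 0, 0], [0, 0, 0]],
    [[0, 0, 0], [0, 0, 0]],
    [[0, 0, 0], [0, 0, 0]],
    [[0, 0, 0], [0, 0, 0]],
  ],
  fingers=0,
)

```text
clock: 4.3
tool_pos: [0.3514, -0.2888, 0.022]
eef_rot: [0.701, 0.713, -0.0, -0.001]
contact_force: [0.3, 0.3, 1.4]
opening: 0.632
finger_force: 25.0
```

>>> step_arm(
  increments=[
    [[0, 0, 1], [0, 0, 0]],
    [[0, 0, 2.5], [0, 0, 0]],
    [[2, 0, 2.5], [0, 0, 0]],
    [[3.5, 0, 0], [0, 0, -1]],
    [[4.2, 0, 0], [0, 0, -2]],
    [[4.2, 0, 0], [0, 0, -2]],
    [[4.2, 0, 0], [0, 0, -2]],
    [[3, 0.1, 0], [0, 0, 0]],
    [[1.5, 0, 0], [0, 0, 0]],
    [[0.6, 0, 0], [0, 0, 0]],
  ],
)

```text
clock: 5.3
tool_pos: [0.5849, -0.2869, 0.0813]
eef_rot: [0.743, 0.67, 0.0, -0.002]
contact_force: [0.1, 0.5, -2.0]
opening: 0.634
finger_force: 25.0
```

>>> step_arm(
  increments=[
    [[0, 0, 0], [0, 0, 0]],
    [[0, 0, 0], [0, 0, 0]],
    [[0, 0, -1], [0, 0, 0]],
    [[0, 0, -1.5], [0, 0, 0]],
    [[0, 0, -0.5], [0, 0, 0]],
    [[0, 0, 0], [0, 0, 0]],
    [[0, 0, 0], [0, 0, 0]],
    [[0, 0, 0], [0, 0, 0]],
    [[0, 0, 0], [0, 0, 0]],
    [[0, 0, 0], [0, 0, 0]],
  ],
)

```text
clock: 6.3
tool_pos: [0.5837, -0.2879, 0.0524]
eef_rot: [0.743, 0.669, 0.0, -0.001]
contact_force: [0.2, -0.5, -1.5]
opening: 0.632
finger_force: 25.0
```

```bash
python3 - <<'E'
from h import *
snap('wrist','w2.png');snap('scene');snap('side')
import m
m.comps('wrist');m.comps('scene'); s=r.get_state();print(s['tool_pos'],s['eef_rot'],s['qd'])
E
```

```text
wrist [53. 53.] 3181 zt 0.019 TOP [ 435.  -157.2] [17.2 56.3] 41.8 ALL [ 428.4 -156.7] [26.7 73.9] 45.2 val 164
wrist [315. 195.] 30639 zt 0.091 TOP [ 583.7 -283.6] [16.  88.4] 84.0 ALL [ 590.  -274.3] [172.8 107.6] 83.4 val 124
wrist [572. 209.] 300 zt 0.002 TOP [ 779.6 -300.1] [25.2 10.6] 54.9 ALL [ 779.6 -300.1] [25.2 10.6] 54.9 val 147
scene [503. 180.] 1137 zt 0.028 TOP [509.4 463.6] [332.5  90.9] 1.0 ALL [513.8 481.6] [ 98.9 333.8] 84.7 val 142
scene [406. 144.] 281 zt 0.045 TOP [360.7 284. ] [33.2 41.4] 79.6 ALL [340.  299.9] [ 44.4 102.3] 51.0 val 205
scene [379. 172.] 209 zt 0.044 TOP [432.3 164.2] [29. 32.] 30.5 ALL [415.1 176.7] [34.4 79.7] 60.5 val 198
scene [437. 206.] 1751 zt 0.015 TOP [582.9 255.7] [132.3 135. ] 47.5 ALL [582.9 255.7] [132.3 135. ] 47.5 val 118
scene [322. 199.] 189 zt 0.033 TOP [457.  -11.1] [28.4 33.2] 68.5 ALL [442.   -7.1] [32.2 64.1] 67.7 val 212
scene [271. 206.] 280 zt 0.017 TOP [ 428.5 -145.8] [65.7 89.5] 43.9 ALL [ 415.4 -147.3] [65.1 98.6] 24.5 val 185
scene [170. 205.] 147 zt 0.046 TOP [ 342.6 -375.5] [51.5 30.5] 87.8 ALL [ 342.6 -375.4] [51
[... 230 characters left out ...]
 50.6 317.5] 83.3 val 218
scene [360. 260.] 2244 zt 0.015 TOP [654.    4.9] [136.7 102.5] 89.9 ALL [648.6   4.9] [136.8 113.5] 89.3 val 124
scene [222. 257.] 79 zt 0.076 TOP [ 567.1 -292. ] [19.7 20.5] 87.7 ALL [ 540.6 -294.7] [75.1 21.6] 5.4 val 197
scene [253. 275.] 1240 zt 0.016 TOP [ 587.5 -256.8] [130.8  87.4] 84.1 ALL [ 582.3 -256.3] [130.8  97.9] 84.1 val 103
scene [474. 380.] 3693 zt -0.745 TOP [882.  358.3] [135.3 483.4] 0.0 ALL [881.4 270.4] [137.2 659.2] 0.0 val 132
[ 0.58361678 -0.28786977  0.05219314] [ 7.43117540e-01  6.69159761e-01 -6.45952901e-05 -1.23721548e-03] [ 1.30603935e-03  2.81671415e-03  2.01395603e-03  1.30795078e-03
 -2.38827722e-04 -1.03219972e-03  2.23156751e-05]
```

View pics/w2.png

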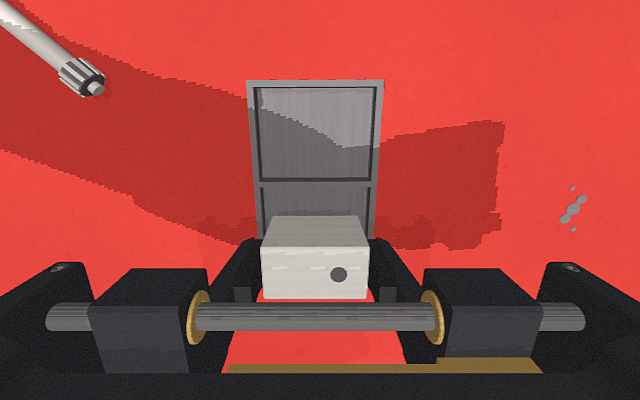

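The block is lined up over the lower bay, at (315,255) with the bay walls at x = 257 and x = 372. I'll lower it and let go.

>>> step_arm(
  increments=[
    [[0, 0, -0.7], [0, 0, 0]],
    [[0, 0, -0.8], [0, 0, 0]],
    [[0, 0, -0.7], [0, 0, 0]],
    [[0, 0, -0.3], [0, 0, 0]],
    [[0, 0, -0.1], [0, 0, 0]],
    [[0, 0, 0], [0, 0, 0]],
    [[0, 0, 0], [0, 0, 0]],
    [[0, 0, 0], [0, 0, 0]],
    [[0, 0, 0], [0, 0, 0]],
    [[0, 0, 0], [0, 0, 0]],
  ],
)

```text
clock: 7.45
tool_pos: [0.5828, -0.2876, 0.0261]
eef_rot: [0.743, 0.669, -0.001, -0.002]
contact_force: [-2.9, 1.0, 5.1]
opening: 0.634
finger_force: 25.0
```

>>> step_arm(
  increments=[
    [[0, 0, 0], [0, 0, 0]],
    [[0, 0, 0], [0, 0, 0]],
    [[0, 0, 0], [0, 0, 0]],
    [[0, 0, 0], [0, 0, 0]],
    [[0, 0, 0], [0, 0, 0]],
    [[0, 0, 0], [0, 0, 0]],
    [[0, 0, 1], [0, 0, 0]],
    [[0, 0, 2], [0, 0, 0]],
    [[0, 0, 3], [0, 0, 0]],
    [[0, 0, 4], [0, 0, 0]],
  ],
  fingers=1,
)

```text
clock: 8.45
tool_pos: [0.5824, -0.2874, 0.1263]
eef_rot: [0.743, 0.669, -0.001, -0.003]
contact_force: [0.4, -0.8, 0.7]
opening: 1.001
finger_force: 0.0
```

>>> step_arm(
  increments=[
    [[-1.6, 4.1, 0], [0, 0, 0]],
    [[-1.6, 4.1, 0], [0, 0, 0]],
    [[-1.6, 4.1, 0], [0, 0, 0]],
    [[-1.6, 4.1, 0], [0, 0, 0]],
    [[-1.6, 4.1, 0], [0, 0, 0]],
    [[-1.6, 4.1, 0], [0, 0, -1]],
    [[-1.6, 4.1, 0], [0, 0, -1]],
    [[-1.6, 4.1, 0], [0, 0, -1]],
    [[-1.6, 4.1, 0], [0, 0, -1]],
    [[-1.6, 4.1, 0], [0, 0, -1]],
  ],
)

```text
clock: 9.45
tool_pos: [0.4232, 0.1241, 0.1267]
eef_rot: [0.772, 0.636, 0.001, -0.001]
contact_force: [1.3, -0.2, -0.9]
opening: 1.0
finger_force: 0.0
```

>>> step_arm(
  increments=[
    [[-1.6, 4.1, 0], [0, 0, 0]],
    [[-1.6, 4.1, 0], [0, 0, 0]],
    [[-1.4, 3.9, -1], [0, 0, 0]],
    [[-0.9, 2.6, -2], [0, 0, 0]],
    [[-0.6, 1.5, -2], [0, 0, 0]],
    [[0, 0, -1.5], [0, 0, 0]],
    [[0, 0, 0], [0, 0, 0]],
    [[0, 0, 0], [0, 0, 0]],
    [[0, 0, 0], [0, 0, 0]],
    [[0, 0, 0], [0, 0, 0]],
  ],
)

```text
clock: 10.45
tool_pos: [0.3632, 0.284, 0.0618]
eef_rot: [0.772, 0.636, 0.001, -0.001]
contact_force: [-0.3, -0.3, -0.0]
opening: 1.001
finger_force: 0.0
```

```bash
python3 - <<'E'
from h import *
snap('wrist');snap('side');snap('scene','s2.png')
import m
m.comps('wrist'); m.comps('scene');s=r.get_state();print(s['tool_pos'],s['eef_rot'],s['qd'])
E
```

```text
wrist [584. 195.] 17353 zt 0.016 TOP [557.7 253.7] [ 87.  135.3] 10.5 ALL [564.4 246.7] [ 98.3 152.5] 8.9 val 112
wrist [309. 227.] 3783 zt 0.045 TOP [358.8 286.5] [32.5 40. ] 80.1 ALL [355.  274.1] [58.5 50.4] 80.4 val 178
wrist [220. 264.] 1782 zt 0.098 TOP [316.  298.7] [10.5 23. ] 28.1 ALL [316.7 297.8] [12.6 25. ] 25.8 val 30
wrist [410. 264.] 1803 zt 0.098 TOP [411.3 280. ] [23.3 11.2] 38.8 ALL [427.4 250.1] [24.3 81.5] 27.8 val 30
wrist [422. 347.] 1167 zt 0.045 TOP [428.9 172.6] [22.9 28.1] 84.7 ALL [428.8 173. ] [23.7 28.3] 84.7 val 172
scene [502. 180.] 1153 zt 0.028 TOP [512.1 448.2] [333.6  88.8] 6.9 ALL [512.  480.3] [ 98.7 336.8] 85.0 val 136
scene [406. 145.] 268 zt 0.089 TOP [418.8 268.6] [14.6  9.1] 73.1 ALL [362.  281.8] [ 32.3 126.3] 84.9 val 141
scene [379. 172.] 216 zt 0.044 TOP [432.6 164.7] [26.9 32.1] 63.6 ALL [411.7 178.7] [34.7 83.6] 60.5 val 184
scene [436. 206.] 1747 zt 0.014 TOP [583.1 254.6] [131.1 135.9] 55.9 ALL [578.7 256. ] [143.4 135.5] 2.6 val 106
scene [322. 199.] 189 zt 0.033 TOP [456.6 -11. ] [28.4 29.8] 67.6 ALL [441.6  -6.9] [32.1 62.8] 67.7 v
[... 213 characters left out ...]
42.5 258.2] 89.4 val 74
scene [148. 287.] 1554 zt 0.045 TOP [ 523.1 -456.9] [ 34.5 275. ] 82.5 ALL [ 503.2 -463.6] [ 51.6 313.6] 83.2 val 216
scene [360. 260.] 2238 zt 0.015 TOP [654.7   5. ] [137.2 104.2] 89.4 ALL [649.7   5.6] [112.7 138.4] 0.1 val 118
scene [244. 274.] 2028 zt 0.048 TOP [ 583.2 -288.5] [31.7 58.5] 83.9 ALL [ 576.6 -255.8] [131.1 109.3] 84.1 val 150
scene [474. 380.] 3709 zt -0.744 TOP [881.7 350.4] [499.4 134.8] 89.8 ALL [881.  266.8] [138.  666.3] 0.0 val 126
[0.36290996 0.28408184 0.0614874 ] [ 7.71849805e-01  6.35803127e-01  3.92913720e-04 -1.45182160e-03] [-4.75168772e-03  6.38984462e-03 -7.45953729e-05 -2.81886464e-05
  1.57174753e-03 -1.61065304e-03  6.48872231e-04]
```

View pics/s2.png

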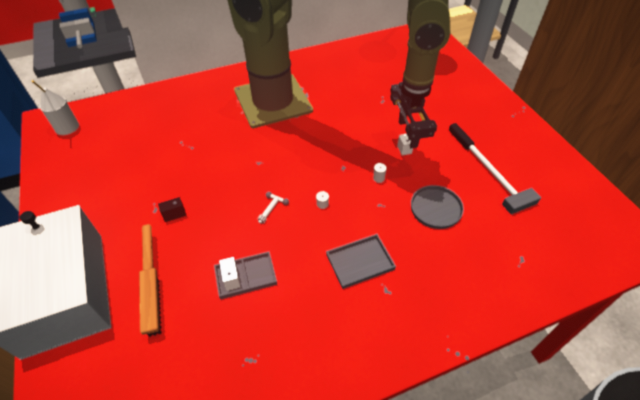

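The long block stands in its bay at (229,272), top at z = 0.048. The gripper is over the short block at (405,145).

>>> step_arm(
  increments=[
    [[-0.3, 0.2, 0], [0, 0, 0]],
    [[0, 0, -1], [0, 0, 0]],
    [[0, 0, -1.5], [0, 0, 0]],
    [[0, 0, -1], [0, 0, 0]],
    [[0, 0, -0.5], [0, 0, 0]],
    [[0, 0, 0], [0, 0, 0]],
    [[0, 0, 0], [0, 0, 0]],
    [[0, 0, 0], [0, 0, 0]],
    [[0, 0, 0], [0, 0, 0]],
    [[0, 0, 0], [0, 0, 0]],
  ],
)

```text
clock: 11.6
tool_pos: [0.36, 0.2866, 0.0216]
eef_rot: [0.772, 0.636, -0.0, -0.001]
contact_force: [-0.4, 0.1, 0.8]
opening: 0.999
finger_force: 0.0
```

>>> step_arm(
  increments=[
    [[0, 0, 0], [0, 0, 0]],
    [[0, 0, 0], [0, 0, 0]],
    [[0, 0, 0], [0, 0, 0]],
    [[0, 0, 0], [0, 0, 0]],
    [[0, 0, 0], [0, 0, 0]],
    [[0, 0, 0], [0, 0, 0]],
    [[0, 0, 0], [0, 0, 0]],
    [[0, 0, 0], [0, 0, 0]],
    [[0, 0, 0], [0, 0, 0]],
    [[0, 0, 0], [0, 0, 0]],
  ],
  fingers=0,
)

```text
clock: 12.6
tool_pos: [0.3598, 0.2865, 0.0214]
eef_rot: [0.772, 0.636, -0.001, -0.001]
contact_force: [-0.5, 0.4, -0.2]
opening: 0.449
finger_force: 24.9
```

>>> step_arm(
  increments=[
    [[0, 0, 1], [0, 0, 0]],
    [[0, 0, 2.5], [0, 0, 0]],
    [[0, 0, 3.5], [0, 0, 0]],
    [[0, 0, 4], [0, 0, 0]],
    [[1.8, -4.1, 0], [0, 0, 0]],
    [[1.8, -4.1, 0], [0, 0, 1]],
    [[1.8, -4.1, 0], [0, 0, 1]],
    [[1.8, -4.1, 0], [0, 0, 1]],
    [[1.8, -4.1, 0], [0, 0, 1]],
    [[1.8, -4.1, 0], [0, 0, 1]],
  ],
)

```text
clock: 13.6
tool_pos: [0.4681, 0.0383, 0.132]
eef_rot: [0.743, 0.669, -0.001, -0.001]
contact_force: [1.1, 0.4, -1.6]
opening: 0.449
finger_force: 24.9
```

>>> step_arm(
  increments=[
    [[1.8, -4, 0], [0, 0, 0]],
    [[1.8, -4, 0], [0, 0, 0]],
    [[1.8, -4, 0], [0, 0, 0]],
    [[1.8, -4, 0], [0, 0, 0]],
    [[1.8, -4, 0], [0, 0, 0]],
    [[1.8, -4, 0], [0, 0, 0]],
    [[1, -1.7, -1], [0, 0, 0]],
    [[0.4, -0.8, -2], [0, 0, 0]],
    [[0, 0, -2], [0, 0, 0]],
    [[0, 0, -1], [0, 0, 0]],
  ],
)

```text
clock: 14.6
tool_pos: [0.5881, -0.2251, 0.07]
eef_rot: [0.743, 0.669, -0.002, -0.003]
contact_force: [-1.0, -0.5, -2.6]
opening: 0.455
finger_force: 24.9
```

>>> step_arm(
  increments=[
    [[0, 0, -1], [0, 0, 0]],
    [[0, 0, 0], [0, 0, 0]],
    [[0, 0, 0], [0, 0, 0]],
    [[0, 0, 0], [0, 0, 0]],
    [[0, 0, 0], [0, 0, 0]],
    [[0, 0, 0], [0, 0, 0]],
    [[0, 0, 0], [0, 0, 0]],
    [[0, 0, 0], [0, 0, 0]],
    [[0, 0, 0], [0, 0, 0]],
    [[0, 0, 0], [0, 0, 0]],
  ],
)

```text
clock: 15.6
tool_pos: [0.5899, -0.2245, 0.0613]
eef_rot: [0.743, 0.669, -0.001, -0.001]
contact_force: [1.3, 0.4, -1.5]
opening: 0.452
finger_force: 24.9
```

```bash
python3 - <<'E'
from h import *
snap('wrist','w3.png')
s=r.get_state();print(s['tool_pos'],s['eef_rot'],s['opening'])
E
```

```text
[ 0.58986192 -0.22452051  0.06132633] [ 7.43119606e-01  6.69156814e-01 -6.07420387e-04 -1.42891573e-03] 0.45174556498380813
```

View pics/w3.png

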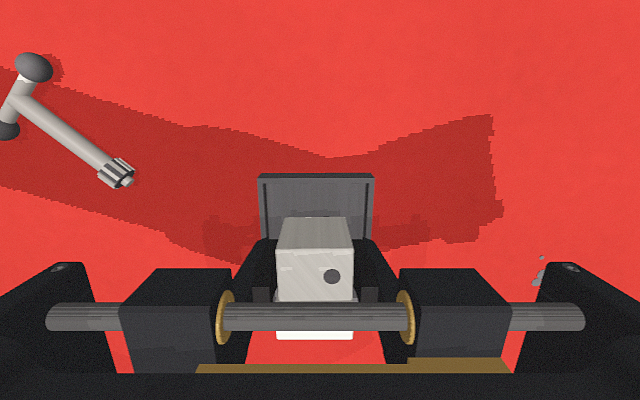

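The short block is centred over its bay at (315,245). The key is fully visible: balls at (34,67) and (5,130), head at (118,173).

>>> step_arm(
  increments=[
    [[0, 0, -1], [0, 0, 0]],
    [[0, 0, -1], [0, 0, 0]],
    [[0, 0, -1], [0, 0, 0]],
    [[0, 0, -0.4], [0, 0, 0]],
    [[0, 0, -0.2], [0, 0, 0]],
    [[0, 0, 0], [0, 0, 0]],
    [[0, 0, 0], [0, 0, 0]],
    [[0, 0, 0], [0, 0, 0]],
    [[0, 0, 0], [0, 0, 0]],
    [[0, 0, 0], [0, 0, 0]],
  ],
)

```text
clock: 16.65
tool_pos: [0.5897, -0.2244, 0.0254]
eef_rot: [0.743, 0.669, -0.001, -0.002]
contact_force: [-2.3, 0.3, 3.4]
opening: 0.456
finger_force: 24.9
```

>>> step_arm(
  increments=[
    [[0, 0, 0], [0, 0, 0]],
    [[0, 0, 0], [0, 0, 0]],
    [[0, 0, 0], [0, 0, 0]],
    [[0, 0, 0], [0, 0, 0]],
    [[0, 0, 0], [0, 0, 0]],
    [[0, 0, 0], [0, 0, 0]],
    [[0, 0, 1], [0, 0, 0]],
    [[0, 0, 2], [0, 0, 0]],
    [[0, 0, 3], [0, 0, 0]],
    [[0, 0, 4], [0, 0, 0]],
  ],
  fingers=0.8,
)

```text
clock: 17.65
tool_pos: [0.5888, -0.2243, 0.1258]
eef_rot: [0.743, 0.669, -0.001, -0.003]
contact_force: [0.9, -0.1, -0.6]
opening: 0.801
finger_force: 0.0
```

```bash
python3 - <<'E'
from h import *
p,d,c=load('wrist')
for u,v,z in((34,67,.018),(7,130,.016),(118,173,.017),(122,180,.012),(60,127,.016)): print(u,v,np.round(ray(c,u,v,z)*1000,1), np.round(cloud(d,c)[v,u]*1000,1))
s=r.get_state();print(s['tool_pos'])
E
```

```text
34 67 [425.3 -99.8  18. ] [423.4 -99.3  15.8]
7 130 [ 388.6 -134.7   16. ] [ 387.  -134.7   14.5]
118 173 [ 454.6 -171.5   17. ] [ 454.4 -171.5   16.7]
122 180 [ 452.  -177.6   12. ] [ 452.7 -177.5   12.9]
60 127 [ 425.3 -136.6   16. ] [ 423.8 -136.6   14.3]
[ 0.58876261 -0.22431575  0.12577279]
```

>>> step_arm(
  increments=[
    [[-1.6, 4, 0], [0, 0, 1]],
    [[-1.6, 4, 0], [0, 0, 1]],
    [[-1.6, 4, 0], [0, 0, 1]],
    [[-1.6, 4, 0], [0, 0, 1]],
    [[-1.6, 4, 0], [0, 0, 1]],
    [[-1.6, 4, 0], [0, 0, 1]],
    [[-1.6, 4, 0], [0, 0, 0]],
    [[-1.6, 4, 0], [0, 0, 0]],
    [[-1.6, 4, 0], [0, 0, 0]],
    [[-0.9, 2, -1], [0, 0, 0]],
  ],
  fingers=0.8,
)

```text
clock: 18.65
tool_pos: [0.4365, 0.1604, 0.1169]
eef_rot: [0.705, 0.709, 0.002, -0.002]
contact_force: [1.1, 0.4, -0.7]
opening: 0.803
finger_force: 0.0
```

>>> step_arm(
  increments=[
    [[-0.4, 1, -2], [0, 0, 0]],
    [[0, 0, -2], [0, 0, 0]],
    [[0, 0, -1.5], [0, 0, 0]],
    [[0, 0, 0], [0, 0, 0]],
    [[0, 0, 0], [0, 0, 0]],
    [[0, 0, 0], [0, 0, 0]],
    [[0, 0, 0], [0, 0, 0]],
    [[0, 0, 0], [0, 0, 0]],
    [[0, 0, 0], [0, 0, 0]],
    [[0, 0, 0], [0, 0, 0]],
  ],
)

```text
clock: 19.65
tool_pos: [0.433, 0.1655, 0.0605]
eef_rot: [0.707, 0.707, -0.001, -0.001]
contact_force: [0.3, 0.5, -0.9]
opening: 0.801
finger_force: 0.0
```

```bash
python3 - <<'E'
from h import *
snap('wrist');snap('scene')
import m
m.comps('wrist');m.comps('scene');s=r.get_state();print(s['tool_pos'],s['eef_rot'])
E
```

```text
wrist [541.  90.] 32879 zt 0.016 TOP [580.8 249.4] [134. 118.] 0.4 ALL [588.8 248.7] [125.7 150.3] 89.5 val 124
wrist [312. 228.] 2486 zt 0.045 TOP [430.2 167.5] [31.5 31.1] 64.8 ALL [432.1 154.7] [56.6 39.1] 79.2 val 164
wrist [396. 263.] 1817 zt 0.098 TOP [472.3 171.6] [22.7 11.1] 47.8 ALL [496.3 154. ] [24.4 71.6] 57.2 val 36
wrist [236. 264.] 1733 zt 0.098 TOP [392.4 172. ] [10.6 22.1] 43.9 ALL [383.6 131.2] [93.1 18.6] 81.0 val 33
scene [502. 180.] 1147 zt 0.028 TOP [510.3 451.7] [335.1  88.3] 5.4 ALL [512.  479.5] [ 96.6 336.8] 85.3 val 138
scene [379. 173.] 206 zt 0.072 TOP [475.2 154.2] [14.1  4.9] 5.9 ALL [428.9 164.9] [ 28.7 110.6] 72.4 val 144
scene [437. 207.] 1745 zt 0.015 TOP [583.2 255.2] [132.8 133.8] 66.6 ALL [583.2 255.2] [132.8 133.8] 66.6 val 110
scene [322. 199.] 189 zt 0.033 TOP [454.9 -12.2] [29.6 30.3] 23.5 ALL [441.7  -6.9] [32.1 65.7] 67.7 val 206
scene [271. 206.] 286 zt 0.018 TOP [ 425.9 -146.6] [62.3 86.2] 39.8 ALL [ 413.4 -147. ] [64.3 99.6] 23.3 val 208
scene [ 95. 286.] 2066 zt 0.095 TOP [ 473.2 -575. ] [ 41.9 255.5] 88.2 ALL [ 471.7 -577. ] [ 42.7 260.1] 89.3 val 75
scene [148. 287.] 1555 zt 0.045 TOP [ 522.1 -457.4] [ 34.6 276.5] 82.8 ALL [ 502.9 -463. ] [ 51. 315.] 83.1 val 217
scene [360. 260.] 2236 zt 0.015 TOP [654.1   5.1] [136.6 103. ] 89.9 ALL [648.6   5.5] [137.4 114. ] 89.9 val 119
scene [244. 274.] 2046 zt 0.048 TOP [ 586.8 -257.4] [94.4 57.4] 84.8 ALL [ 576.3 -255.7] [131.  110.2] 83.9 val 166
scene [474. 380.] 3685 zt -0.745 TOP [882.2 353.8] [135.4 492.2] 0.0 ALL [881.  270.3] [137.9 659.4] 0.0 val 128
[0.4328969  0.16543364 0.06042563] [ 7.07104627e-01  7.07107336e-01 -6.54832231e-04 -1.35383310e-03]
```

>>> step_arm(
  increments=[
    [[-0.2, 0.1, 0], [0, 0, 0]],
    [[0, 0, -1], [0, 0, 0]],
    [[0, 0, -1.5], [0, 0, 0]],
    [[0, 0, -1], [0, 0, 0]],
    [[0, 0, -0.6], [0, 0, 0]],
    [[0, 0, 0], [0, 0, 0]],
    [[0, 0, 0], [0, 0, 0]],
    [[0, 0, 0], [0, 0, 0]],
    [[0, 0, 0], [0, 0, 0]],
    [[0, 0, 0], [0, 0, 0]],
  ],
)

```text
clock: 20.75
tool_pos: [0.4311, 0.1665, 0.0197]
eef_rot: [0.707, 0.707, -0.0, -0.001]
contact_force: [0.6, 0.3, 0.2]
opening: 0.798
finger_force: 0.0
```

>>> step_arm(
  increments=[
    [[0, 0, 0], [0, 0, 0]],
    [[0, 0, 0], [0, 0, 0]],
    [[0, 0, 0], [0, 0, 0]],
    [[0, 0, 0], [0, 0, 0]],
    [[0, 0, 0], [0, 0, 0]],
    [[0, 0, 0], [0, 0, 0]],
    [[0, 0, 0], [0, 0, 0]],
    [[0, 0, 0], [0, 0, 0]],
    [[0, 0, 0], [0, 0, 0]],
    [[0, 0, 0], [0, 0, 0]],
  ],
  fingers=0,
  grip_force=30,
)

```text
clock: 21.75
tool_pos: [0.4309, 0.1665, 0.0194]
eef_rot: [0.707, 0.707, -0.001, -0.001]
contact_force: [0.2, -0.9, 0.9]
opening: 0.35
finger_force: 30.0
```

>>> step_arm(
  increments=[
    [[0, 0, 1], [0, 0, 0]],
    [[0, 0, 2.5], [0, 0, 0]],
    [[0, 0, 2.5], [0, 0, 0]],
    [[1.5, 1.1, 0], [0, 0, 0]],
    [[3.5, 2.7, 0], [0, 0, 0]],
    [[3.5, 2.7, 0], [0, 0, 0]],
    [[3.5, 2.7, 0], [0, 0, 0]],
    [[2, 1.5, 0], [0, 0, 0]],
    [[1, 0.7, 0], [0, 0, 0]],
    [[0.2, 0.2, 0], [0, 0, 0]],
  ],
)

```text
clock: 22.75
tool_pos: [0.5834, 0.2829, 0.0785]
eef_rot: [0.707, 0.707, -0.001, -0.002]
contact_force: [-0.3, 0.1, -2.3]
opening: 0.352
finger_force: 30.0
```

>>> step_arm(
  increments=[
    [[0, 0, 0], [0, 0, 0]],
    [[0, 0, 0], [0, 0, 0]],
    [[0, 0, -1], [0, 0, 0]],
    [[0, 0, -1.5], [0, 0, 0]],
    [[0, 0, -1.5], [0, 0, 0]],
    [[0, 0, -1], [0, 0, 0]],
    [[0, 0, -0.4], [0, 0, 0]],
    [[0, 0, 0], [0, 0, 0]],
    [[0, 0, 0], [0, 0, 0]],
    [[0, 0, 0], [0, 0, 0]],
  ],
)

```text
clock: 23.75
tool_pos: [0.5833, 0.2827, 0.0257]
eef_rot: [0.707, 0.707, -0.0, -0.001]
contact_force: [-0.1, 0.2, -1.6]
opening: 0.354
finger_force: 30.0
```

>>> step_arm(
  increments=[
    [[0, 0, -0.1], [0, 0, 0]],
    [[0, 0, -0.1], [0, 0, 0]],
    [[0, 0, -0.05], [0, 0, 0]],
    [[0, 0, 0], [0, 0, 0]],
    [[0, 0, 0], [0, 0, 0]],
    [[0, 0, 0], [0, 0, 0]],
    [[0, 0, 0], [0, 0, 0]],
    [[0, 0, 0], [0, 0, 0]],
    [[0, 0, 0], [0, 0, 0]],
    [[0, 0, 0], [0, 0, 0]],
  ],
)

```text
clock: 24.75
tool_pos: [0.5831, 0.2825, 0.0234]
eef_rot: [0.707, 0.707, -0.0, -0.001]
contact_force: [-0.9, -1.4, 5.0]
opening: 0.358
finger_force: 30.0
```

>>> step_arm(
  increments=[
    [[0, 0, 0], [0, 0, 0]],
    [[0, 0, 0], [0, 0, 0]],
    [[0, 0, 0], [0, 0, 0]],
    [[0, 0, 0], [0, 0, 0]],
    [[0, 0, 0], [0, 0, 0]],
    [[0, 0, 0], [0, 0, 0]],
    [[0, 0, 1], [0, 0, 0]],
    [[0, 0, 2], [0, 0, 0]],
    [[0, 0, 3], [0, 0, 0]],
    [[0, 0, 2], [0, 0, 0]],
  ],
  fingers=0.7,
)

```text
clock: 25.75
tool_pos: [0.5835, 0.2831, 0.1054]
eef_rot: [0.707, 0.707, 0.0, -0.001]
contact_force: [0.1, 0.3, -0.2]
opening: 0.702
finger_force: 0.0
```

>>> step_arm(
  increments=[
    [[-0.8, -1.8, 0], [0, 0, 0]],
    [[-1.7, -3.9, 0], [0, 0, 0]],
    [[-1.7, -3.9, 0], [0, 0, 0]],
    [[-1.7, -3.9, 0], [0, 0, 0]],
    [[-1.7, -3.9, 0], [0, 0, 0]],
    [[-1.7, -3.9, 0], [0, 0, 0]],
    [[-1.7, -3.9, -0.5], [0, 0, 0]],
    [[-1, -2.4, -2], [0, 0, 0]],
    [[-0.6, -1.2, -2], [0, 0, 0]],
    [[-0.2, -0.5, -0.5], [0, 0, 0]],
  ],
)

```text
clock: 26.75
tool_pos: [0.4538, -0.0123, 0.0523]
eef_rot: [0.708, 0.707, -0.002, -0.001]
contact_force: [-0.5, 1.1, 0.1]
opening: 0.702
finger_force: 0.0
```

>>> step_arm(
  increments=[
    [[0, 0, 0], [0, 0, 0]],
    [[0, 0, 0], [0, 0, 0]],
    [[0, 0, 0], [0, 0, 0]],
    [[0, 0, 0], [0, 0, 0]],
    [[0, 0, 0], [0, 0, 0]],
    [[0, 0, 0], [0, 0, 0]],
    [[0, 0, 0], [0, 0, 0]],
    [[0, 0, 0], [0, 0, 0]],
    [[0, 0, 0], [0, 0, 0]],
    [[0, 0, 0], [0, 0, 0]],
  ],
)

```text
clock: 27.75
tool_pos: [0.4549, -0.0105, 0.0528]
eef_rot: [0.707, 0.707, -0.001, -0.001]
contact_force: [-0.1, 0.4, -0.0]
opening: 0.698
finger_force: 0.0
```

```bash
python3 - <<'E'
from h import *
snap('wrist');snap('scene','s3.png')
import m
m.comps('wrist');m.comps('scene');s=r.get_state();print(s['tool_pos'],s['eef_rot'])
E
```

```text
wrist [417.  12.] 323 zt 0.002 TOP [517.6 128.8] [17.6 10.2] 61.0 ALL [517.6 128.8] [17.6 10.2] 61.0 val 156
wrist [168.  75.] 375 zt 0.002 TOP [357.7  93.1] [11.7 17.9] 58.9 ALL [357.7  93.1] [11.7 17.9] 58.9 val 152
wrist [578. 194.] 21423 zt 0.016 TOP [651.9   6.3] [101.6 136.4] 0.0 ALL [6.632e+02 5.000e-01] [147.7 124.5] 89.8 val 117
wrist [315. 229.] 2216 zt 0.033 TOP [454.3  -9.3] [31.1 31.4] 10.9 ALL [455.8 -18.7] [49.9 36.3] 85.2 val 174
wrist [240. 270.] 2333 zt 0.099 TOP [415.4  -4.3] [11.3 17.9] 82.3 ALL [412.9 -21.1] [45.9 19.6] 79.1 val 37
wrist [390. 270.] 2333 zt 0.099 TOP [493.5  -4. ] [18.9 10.3] 12.6 ALL [504.9 -27.1] [23.6 66.1] 31.0 val 37
wrist [254. 348.] 1253 zt 0.017 TOP [ 401.7 -122.5] [34.3 57.2] 81.3 ALL [ 395.7 -142.6] [61.9 54.8] 30.5 val 181
scene [503. 180.] 1136 zt 0.028 TOP [511.1 460.6] [329.2  88.2] 1.6 ALL [512.9 480.6] [ 98.8 335. ] 85.1 val 140
scene [437. 206.] 1750 zt 0.045 TOP [583.9 281.1] [30.7 31.6] 17.2 ALL [583.8 255.7] [133.8 136.2] 71.4 val 123
scene [271. 206.] 282 zt 0.017 TOP [ 425.8 -147.5] [60.1 88.7] 40.9 ALL [ 413.7 -149. ] [63.3 98.2] 24.2 val 200
scene [320. 202.] 92 zt 0.044 TOP [0. 0.] [0. 0.] 0.0 ALL [459.9 -16.7] [80.5 21.1] 7.7 val 144
scene [ 95. 286.] 2068 zt 0.095 TOP [ 475.7 -559.2] [ 40.7 257.4] 80.9 ALL [ 474.7 -559.2] [ 41.7 260. ] 81.0 val 76
scene [148. 287.] 1551 zt 0.045 TOP [ 522.9 -458.6] [ 35.6 276.4] 83.6 ALL [ 502.6 -463.5] [ 50.8 316.5] 83.5 val 218
scene [360. 260.] 2237 zt 0.015 TOP [654.    5.1] [136.9 102.5] 89.6 ALL [648.7   5.2] [137.1 113.8] 89.3 val 108
scene [244. 274.] 2047 zt 0.048 TOP [ 587.2 -257.3] [94.3 58.2] 84.4 ALL [ 576.1 -255.9] [131.2 111.1] 84.1 val 166
scene [474. 380.] 3677 zt -0.745 TOP [881.8 355. ] [488.8 135.3] 90.0 ALL [881.2 266.7] [137.5 666.6] 0.0 val 129
[ 0.45483639 -0.01055652  0.05283436] [ 0.7070888   0.707123   -0.00074507 -0.00138761]
```

View pics/s3.png

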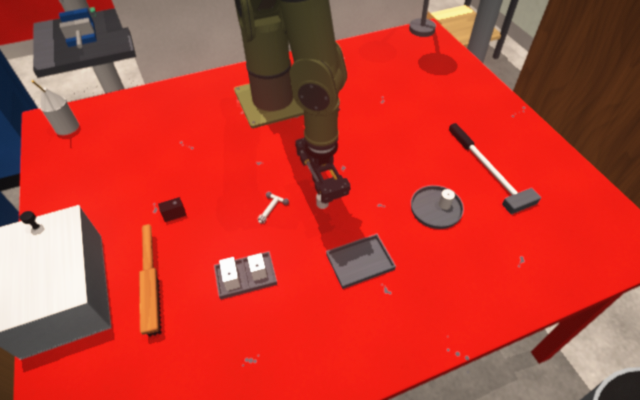

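Both blocks stand in their bays at (229,272) and (257,266), and the tall slug stands in the dish at (447,200). The gripper is over the low slug at (322,198).

>>> step_arm(
  increments=[
    [[0, 0.1, 0], [0, 0, 0]],
    [[0, 0, -1], [0, 0, 0]],
    [[0, 0, -1.5], [0, 0, 0]],
    [[0, 0, -1], [0, 0, 0]],
    [[0, 0, -0.6], [0, 0, 0]],
    [[0, 0, -0.2], [0, 0, 0]],
    [[0, 0, 0], [0, 0, 0]],
    [[0, 0, 0], [0, 0, 0]],
    [[0, 0, 0], [0, 0, 0]],
    [[0, 0, 0], [0, 0, 0]],
  ],
)

```text
clock: 28.85
tool_pos: [0.4552, -0.0097, 0.0126]
eef_rot: [0.707, 0.707, -0.001, -0.002]
contact_force: [-0.1, 0.4, -1.0]
opening: 0.701
finger_force: 0.0
```

>>> step_arm(
  increments=[
    [[0, 0, 0], [0, 0, 0]],
    [[0, 0, 0], [0, 0, 0]],
    [[0, 0, 0], [0, 0, 0]],
    [[0, 0, 0], [0, 0, 0]],
    [[0, 0, 0], [0, 0, 0]],
    [[0, 0, 0], [0, 0, 0]],
    [[0, 0, 0], [0, 0, 0]],
    [[0, 0, 0], [0, 0, 0]],
    [[0, 0, 0], [0, 0, 0]],
    [[0, 0, 0], [0, 0, 0]],
  ],
  fingers=0,
)

```text
clock: 29.85
tool_pos: [0.4551, -0.0097, 0.0124]
eef_rot: [0.707, 0.707, -0.001, -0.002]
contact_force: [-0.6, -0.3, 1.6]
opening: 0.351
finger_force: 30.0
```

>>> step_arm(
  increments=[
    [[0, 0, 1], [0, 0, 0]],
    [[0, 0, 2.5], [0, 0, 0]],
    [[0.5, 1, 2.5], [0, 0, 0]],
    [[1.5, 2.8, 0], [0, 0, 0]],
    [[2, 3.9, 0], [0, 0, 0]],
    [[2, 3.9, 0], [0, 0, 0]],
    [[2, 3.9, 0], [0, 0, 0]],
    [[2, 3.9, 0], [0, 0, 0]],
    [[1.7, 2.9, 0], [0, 0, 0]],
    [[0.8, 1.2, 0], [0, 0, 0]],
  ],
)

```text
clock: 30.85
tool_pos: [0.5806, 0.2298, 0.0723]
eef_rot: [0.706, 0.708, 0.0, -0.003]
contact_force: [-0.3, -0.0, -1.6]
opening: 0.357
finger_force: 30.0
```

>>> step_arm(
  increments=[
    [[0.3, 0.3, 0], [0, 0, 0]],
    [[0, 0, 0], [0, 0, 0]],
    [[0, 0, -1], [0, 0, 0]],
    [[0, 0, -1.5], [0, 0, 0]],
    [[0, 0, -1.5], [0, 0, 0]],
    [[0, 0, -1], [0, 0, 0]],
    [[0, 0, -0.3], [0, 0, 0]],
    [[0, 0, 0], [0, 0, 0]],
    [[0, 0, 0], [0, 0, 0]],
    [[0, 0, 0], [0, 0, 0]],
  ],
)

```text
clock: 31.85
tool_pos: [0.5835, 0.2286, 0.02]
eef_rot: [0.707, 0.707, -0.001, -0.002]
contact_force: [0.6, -0.1, -1.8]
opening: 0.354
finger_force: 30.0
```

>>> step_arm(
  increments=[
    [[0, 0, -0.1], [0, 0, 0]],
    [[0, 0, -0.1], [0, 0, 0]],
    [[0, 0, -0.1], [0, 0, 0]],
    [[0, 0, -0.1], [0, 0, 0]],
    [[0, 0, 0], [0, 0, 0]],
    [[0, 0, 0], [0, 0, 0]],
    [[0, 0, 0], [0, 0, 0]],
    [[0, 0, 0], [0, 0, 0]],
    [[0, 0, 0], [0, 0, 0]],
    [[0, 0, 0], [0, 0, 0]],
  ],
)

```text
clock: 32.85
tool_pos: [0.5832, 0.2283, 0.0164]
eef_rot: [0.707, 0.707, -0.001, -0.001]
contact_force: [-1.4, -1.9, 6.5]
opening: 0.355
finger_force: 30.0
```

>>> step_arm(
  increments=[
    [[0, 0, 0], [0, 0, 0]],
    [[0, 0, 0], [0, 0, 0]],
    [[0, 0, 0], [0, 0, 0]],
    [[0, 0, 0], [0, 0, 0]],
    [[0, 0, 0], [0, 0, 0]],
    [[0, 0, 0], [0, 0, 0]],
    [[0, 0, 1], [0, 0, 0]],
    [[0, 0, 2], [0, 0, 0]],
    [[0, 0, 3], [0, 0, 0]],
    [[0, 0, 3], [0, 0, 0]],
  ],
  fingers=0.55,
)

```text
clock: 33.85
tool_pos: [0.5828, 0.2283, 0.1068]
eef_rot: [0.707, 0.707, -0.002, -0.002]
contact_force: [0.6, -0.0, 0.4]
opening: 0.548
finger_force: 0.0
```

>>> step_arm(
  increments=[
    [[-1.5, -4.4, 0], [0, 0, 0]],
    [[-1.5, -4.4, 0], [0, 0, 0]],
    [[-1.5, -4.4, 0], [0, 0, 0]],
    [[-1.5, -4.4, 0], [0, 0, 0]],
    [[-1.5, -4.4, 0], [0, 0, 0]],
    [[-1.5, -4.4, 0], [0, 0, 0]],
    [[-1.5, -4.4, 0], [0, 0, 0]],
    [[-1.5, -4.4, 0], [0, 0, 0]],
    [[-1.5, -4.4, 0], [0, 0, 0]],
    [[-1.5, -4.4, 0], [0, 0, 0]],
  ],
)

```text
clock: 34.85
tool_pos: [0.4328, -0.2135, 0.1062]
eef_rot: [0.707, 0.707, -0.001, -0.001]
contact_force: [0.5, -0.1, 0.6]
opening: 0.549
finger_force: 0.0
```

>>> step_arm(
  increments=[
    [[0, -0.5, 0], [0, 0, 0]],
    [[0, 0, 0], [0, 0, 0]],
    [[0, 0, 0], [0, 0, 0]],
    [[0, 0, 0], [0, 0, 0]],
    [[0, 0, 0], [0, 0, 0]],
    [[0, 0, 0], [0, 0, 0]],
    [[0, 0, 0], [0, 0, 0]],
    [[0, 0, 0], [0, 0, 0]],
    [[0, 0, 0], [0, 0, 0]],
    [[0, 0, 0], [0, 0, 0]],
  ],
)

```text
clock: 35.85
tool_pos: [0.4331, -0.2167, 0.1054]
eef_rot: [0.707, 0.707, -0.001, -0.002]
contact_force: [0.2, 0.3, 0.4]
opening: 0.551
finger_force: 0.0
```

```bash
python3 - <<'E'
from h import *
snap('wrist','w4.png');snap('scene')
import m
m.comps('wrist');m.comps('scene');s=r.get_state();print(s['tool_pos'],s['eef_rot'])
E
```

```text
wrist [588.   4.] 822 zt 0.016 TOP [635.  -61.4] [ 1.8 67.1] 89.0 ALL [641.1 -60.5] [ 4.9 79.8] 88.1 val 56
wrist [294. 106.] 3070 zt 0.018 TOP [ 423.4 -144.7] [66.8 92.1] 41.0 ALL [ 412.8 -147.5] [ 66.8 102.6] 23.8 val 193
wrist [483. 221.] 10406 zt 0.049 TOP [ 588.8 -248.9] [43.3 83.9] 1.0 ALL [ 601.  -256.2] [130.9 116.1] 84.1 val 137
wrist [244. 349.] 402 zt 0.045 TOP [ 355.2 -365.3] [25.4  5.8] 88.1 ALL [ 355.1 -376.3] [ 6.2 49.2] 0.4 val 23
scene [503. 180.] 1140 zt 0.028 TOP [511.8 455.5] [329.4  88.8] 3.9 ALL [514.4 490.3] [115.3 335.8] 84.6 val 141
scene [437. 206.] 1755 zt 0.045 TOP [584.1 281. ] [31.3 29.7] 35.3 ALL [583.1 255.5] [133.9 137.5] 74.0 val 132
scene [271. 206.] 287 zt 0.017 TOP [ 414.6 -148.8] [60.4 94.9] 23.6 ALL [ 413.7 -148.5] [ 63.4 101. ] 24.7 val 203
scene [ 95. 286.] 2075 zt 0.095 TOP [ 476.1 -559.1] [ 41.  257.9] 80.9 ALL [ 474.  -559.3] [ 41.9 262.5] 81.2 val 77
scene [148. 287.] 1561 zt 0.045 TOP [ 523.8 -457. ] [ 34.6 275.7] 82.5 ALL [ 502.4 -463.8] [ 50.9 317. ] 83.7 val 219
scene [360. 260.] 2245 zt 0.015 TOP [653.9   5. ] [136.  103.3] 89.5 ALL [648.6   6.2] [138.4 113.9] 89.5 val 122
scene [244. 274.] 2054 zt 0.048 TOP [ 586.7 -257.4] [94.5 57.8] 84.6 ALL [ 577.3 -255.7] [131.7 109.6] 83.4 val 161
scene [474. 380.] 3682 zt -0.744 TOP [881.8 351.6] [494.6 134.8] 90.0 ALL [880.9 266.9] [138.1 666.2] 0.0 val 130
[ 0.43305316 -0.2167364   0.1053677 ] [ 0.70712942  0.70708077 -0.00133265 -0.00172937]
```

View pics/w4.png

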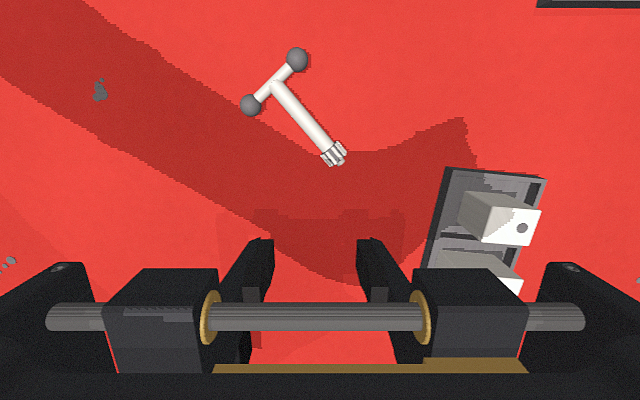

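The key is fully visible: balls at (298,59) and (251,104), cross-bar middle at (274,82), head at (334,153).

```bash
python3 - <<'E'
from h import *
p,d,c=load('wrist')
b1,b2,h=[ray(c,u,v,.009)[:2]*1000 for u,v in((298,59),(251,104),(334,153))]
m=(b1+b2)/2; a=h-m
print(b1,b2,np.linalg.norm(b1-b2),h,np.linalg.norm(a),np.degrees(np.arctan2(a[1],a[0])),np.degrees(np.arctan2(*(b1-b2)[::-1])),m+a/np.linalg.norm(a)*39)
P=cloud(d,c); hsv=cv2.cvtColor(p,cv2.COLOR_RGB2HSV)
M=(hsv[...,1]<60)&(P[...,2]>.005)&(d>0); M[:30]=0;M[170:]=0;M[:,:235]=0;M[:,350:]=0
q=P[M][:,:2]*1000; t=a/np.linalg.norm(a)
s=(q-m)@t; print(s.min(),s.max())
for lo,hi in((12,30),(30,48),(48,66)):
    k=q[(s>lo)&(s<hi)]; print(k.mean(0))
E
```

```text
[418.81183177 -98.015335  ] [ 379.01594583 -131.67414653] 52.12128290621744 [ 448.82060922 -172.44204021] 76.21108611674813 -49.09183161180703 40.22408085147974 [ 424.45298285 -144.31938537]
-7.737051929504783 86.50559177861011
[ 412.05948016 -131.09327751]
[ 423.94980468 -144.69938087]
[ 435.7109519  -158.31991142]
```

>>> step_arm(
  increments=[
    [[-0.1, 1, 0], [0, 0, 8.2]],
    [[-0.2, 1.5, 0], [0, 0, 8.2]],
    [[-0.2, 1.5, 0], [0, 0, 8.2]],
    [[-0.2, 1.5, -1], [0, 0, 8.2]],
    [[-0.2, 1.2, -2], [0, 0, 8.2]],
    [[0, 0.5, -2], [0, 0, 0]],
    [[0, 0, -1], [0, 0, 0]],
    [[0, 0, 0], [0, 0, 0]],
    [[0, 0, 0], [0, 0, 0]],
    [[0, 0, 0], [0, 0, 0]],
  ],
)

```text
clock: 36.95
tool_pos: [0.4245, -0.1449, 0.0459]
eef_rot: [0.415, 0.91, -0.002, -0.001]
contact_force: [-0.1, -0.6, 0.1]
opening: 0.547
finger_force: 0.0
```

>>> step_arm(
  increments=[
    [[0, 0, 0], [0, 0, 0]],
    [[0, 0, -1], [0, 0, 0]],
    [[0, 0, -1.5], [0, 0, 0]],
    [[0, 0, -1], [0, 0, 0]],
    [[0, 0, -0.3], [0, 0, 0]],
    [[0, 0, 0], [0, 0, 0]],
    [[0, 0, 0], [0, 0, 0]],
    [[0, 0, 0], [0, 0, 0]],
    [[0, 0, 0], [0, 0, 0]],
    [[0, 0, 0], [0, 0, 0]],
  ],
)

```text
clock: 37.95
tool_pos: [0.4243, -0.1448, 0.0077]
eef_rot: [0.415, 0.91, -0.002, -0.001]
contact_force: [0.7, -0.2, 0.4]
opening: 0.551
finger_force: 0.0
```

>>> step_arm(
  increments=[
    [[0, 0, -0.1], [0, 0, 0]],
    [[0, 0, -0.1], [0, 0, 0]],
    [[0, 0, -0.1], [0, 0, 0]],
    [[0, 0, -0.1], [0, 0, 0]],
    [[0, 0, -0.05], [0, 0, 0]],
    [[0, 0, 0], [0, 0, 0]],
    [[0, 0, 0], [0, 0, 0]],
    [[0, 0, 0], [0, 0, 0]],
    [[0, 0, 0], [0, 0, 0]],
    [[0, 0, 0], [0, 0, 0]],
  ],
)

```text
clock: 38.95
tool_pos: [0.4241, -0.1447, 0.0029]
eef_rot: [0.415, 0.91, -0.002, -0.001]
contact_force: [0.4, 0.7, 0.5]
opening: 0.55
finger_force: 0.0
```

>>> step_arm(
  increments=[
    [[0, 0, 0], [0, 0, 0]],
    [[0, 0, 0], [0, 0, 0]],
    [[0, 0, 0], [0, 0, 0]],
    [[0, 0, 0], [0, 0, 0]],
    [[0, 0, 0], [0, 0, 0]],
    [[0, 0, 0], [0, 0, 0]],
    [[0, 0, 0], [0, 0, 0]],
    [[0, 0, 0], [0, 0, 0]],
    [[0, 0, 0], [0, 0, 0]],
    [[0, 0, 0], [0, 0, 0]],
  ],
  fingers=0,
  grip_force=40,
)

```text
clock: 39.95
tool_pos: [0.4241, -0.1447, 0.0029]
eef_rot: [0.415, 0.91, -0.002, -0.001]
contact_force: [0.4, 0.9, 0.1]
opening: 0.137
finger_force: 40.0
```

>>> step_arm(
  increments=[
    [[0, 0, 0.5], [0, 0, 0]],
    [[0, 0, 1.5], [0, 0, 0]],
    [[0, 0, 2.5], [0, 0, 0]],
    [[0, 0, 1.5], [0, 0, -3]],
    [[1.5, 1, 0], [0, 0, -6]],
    [[2.5, 1.6, 0], [0, 0, -7]],
    [[3.2, 2.1, 0], [0, 0, -7]],
    [[3.4, 2.2, 0], [0, 0, -7]],
    [[3.4, 2.2, 0], [0, 0, -7]],
    [[3.4, 2.2, 0], [0, 0, -4]],
  ],
)

```text
clock: 40.95
tool_pos: [0.5987, -0.0307, 0.063]
eef_rot: [0.708, 0.706, -0.002, -0.002]
contact_force: [-0.0, -0.5, -2.7]
opening: 0.133
finger_force: 40.0
```

>>> step_arm(
  increments=[
    [[2.8, 1.9, 0], [0, 0, 0]],
    [[1.7, 1.1, 0], [0, 0, 0]],
    [[0.8, 0.5, 0], [0, 0, 0]],
    [[0.2, 0.2, 0], [0, 0, 0]],
    [[0, 0, 0], [0, 0, 0]],
    [[0, 0, -1], [0, 0, 0]],
    [[0, 0, -1], [0, 0, 0]],
    [[0, 0, 0], [0, 0, 0]],
    [[0, 0, 0], [0, 0, 0]],
    [[0, 0, 0], [0, 0, 0]],
  ],
)

```text
clock: 41.95
tool_pos: [0.6531, 0.0053, 0.043]
eef_rot: [0.707, 0.707, -0.001, -0.002]
contact_force: [0.1, 0.0, -2.2]
opening: 0.128
finger_force: 40.0
```

```bash
python3 - <<'E'
from h import *
p,d,c=snap('wrist','w5.png');p,d,c=snap('scene')
cv2.imwrite('pics/s5.png',cv2.resize(p[200:300,300:460,::-1],None,fx=5,fy=5,interpolation=cv2.INTER_CUBIC))
s=r.get_state();print(s['tool_pos'],s['eef_rot'],s['opening'])
E
```

```text
[0.65333867 0.0054001  0.04323388] [ 0.70709258  0.70711849 -0.00104422 -0.00156038] 0.13531409799630992
```

View pics/w5.png

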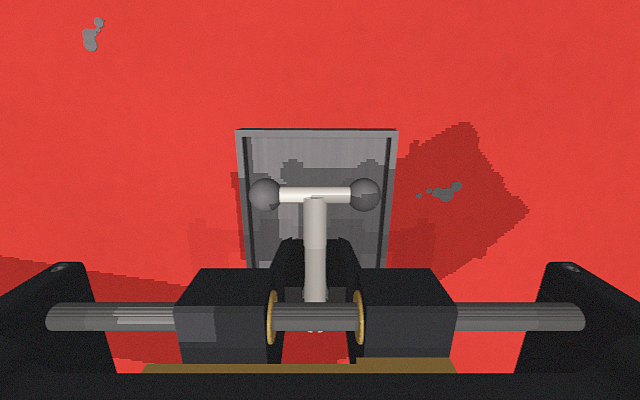

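View pics/s5.png

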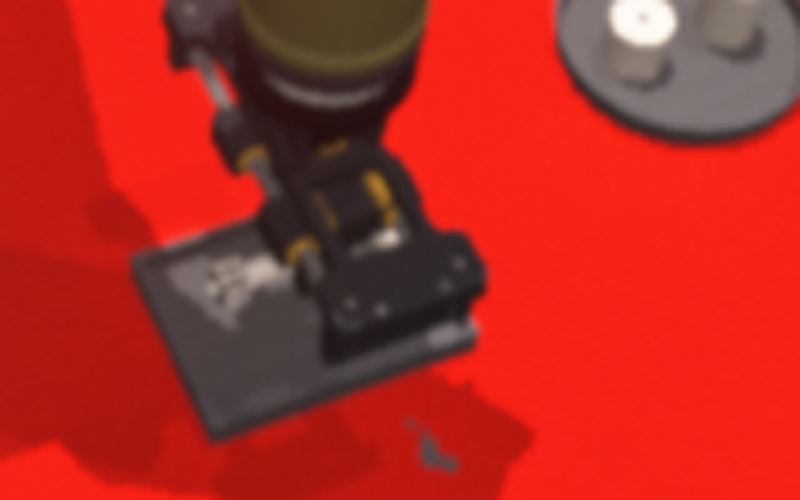

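The key hangs level, cross-bar at (315,195), centred between the tray walls at x = 245 and x = 390. The slugs stand in the dish in the scene crop.

>>> step_arm(
  increments=[
    [[0, 0, -0.8], [0, 0, 0]],
    [[0, 0, -1], [0, 0, 0]],
    [[0, 0, -0.8], [0, 0, 0]],
    [[0, 0, -0.4], [0, 0, 0]],
    [[0, 0, -0.2], [0, 0, 0]],
    [[0, 0, -0.1], [0, 0, 0]],
    [[0, 0, 0], [0, 0, 0]],
    [[0, 0, 0], [0, 0, 0]],
    [[0, 0, 0], [0, 0, 0]],
    [[0, 0, 0], [0, 0, 0]],
  ],
)

```text
clock: 43.05
tool_pos: [0.6532, 0.0053, 0.0101]
eef_rot: [0.707, 0.707, -0.001, -0.002]
contact_force: [0.2, 1.2, -2.5]
opening: 0.138
finger_force: 40.0
```

>>> step_arm(
  increments=[
    [[0, 0, -0.1], [0, 0, 0]],
    [[0, 0, -0.1], [0, 0, 0]],
    [[0, 0, -0.1], [0, 0, 0]],
    [[0, 0, 0], [0, 0, 0]],
    [[0, 0, 0], [0, 0, 0]],
    [[0, 0, 0], [0, 0, 0]],
    [[0, 0, 0], [0, 0, 0]],
    [[0, 0, 0], [0, 0, 0]],
    [[0, 0, 0], [0, 0, 0]],
    [[0, 0, 0], [0, 0, 0]],
  ],
)

```text
clock: 44.05
tool_pos: [0.6531, 0.0053, 0.007]
eef_rot: [0.707, 0.707, -0.001, -0.002]
contact_force: [-1.1, -1.1, 0.5]
opening: 0.132
finger_force: 40.0
```

>>> step_arm(
  increments=[
    [[0, 0, 0], [0, 0, 0]],
    [[0, 0, 0], [0, 0, 0]],
    [[0, 0, 0], [0, 0, 0]],
    [[0, 0, 0], [0, 0, 0]],
    [[0, 0, 0], [0, 0, 0]],
    [[0, 0, 0], [0, 0, 0]],
    [[0, 0, 0.5], [0, 0, 0]],
    [[0, 0, 2], [0, 0, 0]],
    [[0, 0, 4], [0, 0, 0]],
    [[0, 0, 4], [0, 0, 0]],
  ],
  fingers=0.4,
)

```text
clock: 45.05
tool_pos: [0.6529, 0.0056, 0.1141]
eef_rot: [0.707, 0.707, -0.001, -0.002]
contact_force: [0.7, 0.9, -0.7]
opening: 0.396
finger_force: 0.0
```

>>> step_arm(
  increments=[
    [[-2, 0, 3], [0, 0, 0]],
    [[-2, -2, 3], [0, 0, 0]],
    [[-2, -2, 3], [0, 0, 0]],
    [[-2, -2, 2], [0, 0, 0]],
    [[-2, -2, 1], [0, 0, 0]],
    [[-2, -2, 0], [0, 0, 0]],
    [[-1, -1, 0], [0, 0, 0]],
    [[0, 0, 0], [0, 0, 0]],
    [[0, 0, 0], [0, 0, 0]],
    [[0, 0, 0], [0, 0, 0]],
  ],
)

```text
clock: 46.05
tool_pos: [0.5242, -0.103, 0.2321]
eef_rot: [0.706, 0.708, -0.0, -0.002]
contact_force: [-0.1, 0.3, 0.1]
opening: 0.401
finger_force: 0.0
```

```bash
python3 - <<'E'
from h import *
p,d,c=snap('scene')
snap('wrist');snap('side')
cv2.imwrite('pics/s6.png',cv2.resize(p[160:310,200:480,::-1],(784,420),interpolation=cv2.INTER_CUBIC))
import m
m.comps('scene');m.comps('wrist')
E
```

```text
scene [503. 180.] 1132 zt 0.028 TOP [512.1 448.3] [331.5  89.2] 6.6 ALL [512.  480.9] [ 96.5 336.6] 84.8 val 140
scene [437. 206.] 1757 zt 0.044 TOP [583.4 280.9] [32.5 31. ] 84.0 ALL [583.5 255.7] [133.8 136. ] 72.1 val 131
scene [ 95. 286.] 2073 zt 0.096 TOP [ 476.  -559.1] [ 40.5 256.8] 80.8 ALL [ 474.5 -559.2] [ 41.9 261.2] 81.0 val 76
scene [148. 287.] 1554 zt 0.045 TOP [ 523.3 -457.2] [ 34.7 275.5] 82.8 ALL [ 502.7 -464. ] [ 51.1 315.7] 83.8 val 218
scene [360. 260.] 2250 zt 0.018 TOP [654.6   4.9] [135.7 101.3] 89.6 ALL [649.1   5.9] [137.7 112.4] 89.9 val 122
scene [244. 274.] 2048 zt 0.048 TOP [ 586.5 -257.3] [94.3 57.3] 84.6 ALL [ 576.3 -255.5] [131.5 111.7] 84.3 val 162
scene [474. 380.] 3694 zt -0.745 TOP [881.3 349.5] [498.9 134.9] 89.8 ALL [881.3 269. ] [137.3 662. ] 0.0 val 129
wrist [174.   5.] 120 zt 0.002 TOP [357.5  92.9] [10.8 17.4] 60.7 ALL [357.5  92.9] [10.8 17.4] 60.7 val 142
wrist [422.  78.] 10446 zt 0.019 TOP [652.4   6.8] [136.1 100.7] 89.7 ALL [656.9   8.1] [142.5 109.9] 89.7 val 131
wrist [495.  63.] 139 zt 0.002 TOP [744.6  30. ] [25.8 12.8] 15.8 ALL [744.6  30. ] [25.8 12.8] 15.8 val 145
wrist [352. 257.] 2174 zt 0.048 TOP [ 578.4 -247.2] [91.3 25. ] 66.9 ALL [ 588.7 -253.7] [130.6  90.8] 84.1 val 121
```

View pics/s6.png

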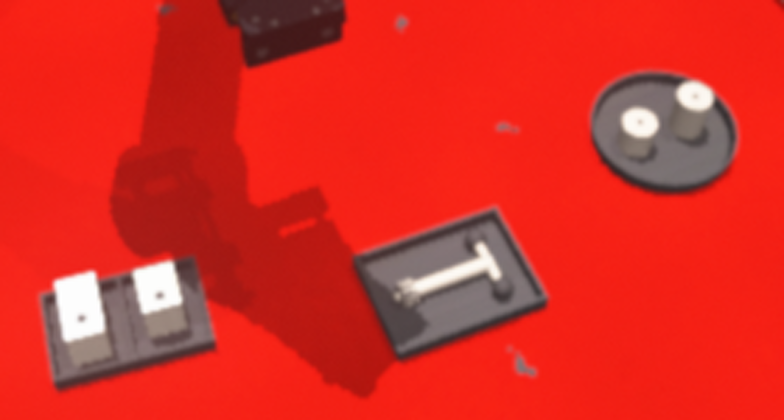

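The final crop shows both blocks upright in their bays at (80,315) and (158,300). The slugs stand in the dish at (640,130) and (692,108), and the key lies flat in its tray at (450,275). Everything is clear of the rims, so I'm handing the job in.

```bash
python3 -c "
from plant import r
print(r.finish_job())"
```

```text
the job is handed in; nothing more can be done
None
```

The job is handed in after about 46 s on the robot's clock: the final images show both blocks upright in their own bays, both slugs upright in the dish, the key flat in the plain tray, and the brush and wand not moved.

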